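# Open the ratchet bookend

## Robot

A 6-joint arm with a two-finger parallel gripper is mounted at the origin on the work surface. World frame = base frame: x ahead of the robot, y to its left, z up, the work surface at z = 0. Lengths are in m, angles in rad, forces in N, time in s.
With the tool pointing down it reaches from about 0.225 to 0.725 m from the base axis. Payload 3.1 kg.
Tool frame: the origin (TCP) lies midway between the tips of the shut fingers; the grasp point (between the pads) lies 19 mm behind it; z points along the fingers, y is the direction in which the jaws open and shut (so a half turn about z gives the same grasp; the last joint's range is limited). The gripper opens to 85 mm and grips with 20 to 120 N. Pads are 22 mm wide; open, the fingers measure 114 mm over their backs; the gripper's body (76 mm by 85 mm) begins 54 mm behind the grasp point. The pads swing forward as they close: fully open they stand 13 mm farther back than shut.
Start: joints at [-0.128, 0.048, 0.099, 1.622, 0, 1.443], TCP at [0.525, -0, 0.231] pointing down, gripper open.
Joint ranges: [-2.91, 2.91], [-0.99, 1.94], [-1.21, 1.42], [-2.12, 2.29], [-1.49, 1.47], [-3.14, 3.14]. Speed limits (rad/s): [2.79, 2.79, 3.14, 3.14, 3.14, 3.14].

## Interface

Orientations are given as a unit quaternion [x, y, z, w].
In Python, from station import r gives the robot as it stands. The module is installed in compiled form; this text tells all that it offers.
- The arm moves only by the tool play_rows, never from a script. Its argument "deltas" is one flat list of numbers, 5 for each row, row after row: the shift along the tool's x, y, z in m, then the turn about the tool's z in rad, then the opening, from 0 (shut) to 1 (fully open). In form: [x, y, z, yaw, claw, x, y, z, yaw, claw, ...]. A call has 1 to 12 rows; each row is the pose to reach, as a shift and turn from the pose commanded when the call began, along the tool's axes at that moment; what a row does not reach only later rows make up. A row lasts 1/12 s, in which the tool goes at most 41.7 mm and 7.16 degrees, less where a joint would pass 70% of its speed; a pose out of reach is approached as far as the arm can. A call with a gripper value outside its range is refused whole. The fingers move at their own pace and stop on an object; "grip_force" is the grip in N (left out, the last holds). Time passes only in rows, so rows that repeat a pose let the fingers close. It gives the time, the measured TCP pose, the force and the opening at its end, in the units of the state.
- r.read_state(): the state, without advancing time (a new reading comes with each control period).
- r.get_image(name): name is "scene" or "side" or "wrist"; returns a dict with "image" (480x640x3 uint8, blue, green, red), "range_z" (480x640 float32, m along the optical axis (not along the pixel's ray), 0 where there is no reading), "vfov" (degrees; the focal length in pixels is half the picture's height over the tangent of half this angle, whatever the lens; pixels are square), "cx", "cy" (the principal point, pixels), "R" (3x3) and "t" (3): a world point X has camera coordinates R X + t; the wrist camera has in their place "mount" (4x4, takes a point from camera to tool coordinates, whose origin is the TCP and whose axes are the flange's). Camera axes: x right, y down, z forward; pixel columns grow to the right and rows downward; lengths in m; the calibration is good to about 2 mm. A picture is of the moment at which its call begins: read the wrist's pose just before it.
- r.job_done(): hands the job in, once; it reports no verdict.
The state is a dict: "clock": time; "q": joint angles; "joint_velocities": joint speeds; "joint_torque": joint torques, N m; "position": TCP position; "eef_rot": TCP orientation; "wrist_force": force on the tool from outside, world axes, zero at the start; "torque": the same for the moment, N m; "width": finger opening in m.
Only numpy, scipy, OpenCV 4.12 (cv2) and the standard library are available. Lean on these libraries where they do the work, as an engineer would, in place of code of your own. Each camera call takes 0.05 s, during which the arm holds its last target.

## Task

Make room for more chess books in the metal book rack: press down the red ratchet release on top of the sliding bookend with closed fingertips and, keeping it pressed, push the bookend along its bar, away from the green book, all the way back to the end stop. Then let the release spring up and move clear. Do not pick anything up or grip anything, and leave the book, the glass cube, the glasses case and the chess queen standing where they are.

Things in the scene. Friction and masses are not known exactly. Their poses are not given: they have to be found in the camera images.
- rack: Fixed aluminium book rack: base plate 120 x 330 x 8 mm on the cork, with a ladder-like steel bar (29 mm wide, top 40 mm above the cork) along its y axis. Origin on the cork under the bar, midway across; the bookend slides open to +y. At y = -166 mm stands the fixed end plate (128 mm high), the book beside it; the low dark end stop (48 mm high) has its face at y = +131 mm, where the back of the bookend meets it.
- stop (a joint): How far the sliding bookend has slid along the rack's +y, in m: 0 = nearest the book, 0.140 = fully back at the end stop. It starts at 0.01 to 0.06. It is ratcheted: while the release is up it locks against +y after at most 10 mm of play; it does not lift or turn. With the release pressed it slides with about 2 N of friction and stays where it is left.
- release (a joint): How far the red release is pressed down, in m: 0 = up, 0.010 = bottomed. The ratchet is free beyond about 0.005; springs back up when let go, resting at 0 to 0.0045 as the ratchet tooth happens to lie between or on the pins. Needs about 2.5 N to start and about 5.5 N to bottom.
- release_top (a point): Centre of the top face of the red release pad, on top of the sliding bookend (it moves with both joints). Pad 50 mm (along the rack's x) x 36 mm (along the rack's y), 6 mm thick, its top 108 mm above the cork when up and 98 mm when bottomed; the grey housing below it ends at 92 mm. The blue face plate on the book side is 96 mm high, so the pad is open on three sides.
- wall_mid (a point): Centre of the thumb wall's upright face that looks towards the pad and book: a grey wall on the sliding bookend, 76 mm wide along the rack's x and 16 mm thick, rising to 128 mm above the cork. The face lies 25 mm from the pad's centre, on its +y side. Fingers pressing the pad may push against this wall, in the rack's +y direction.
- stop_face (a point): Centre of the blue face (90 x 86 mm) of the sliding bookend that looks towards the book.
- book_mid (a point): Centre of the loose green book, 105 x 44 x 124 mm, about 0.5 kg, standing on the rack's base plate beside the fixed end. To be left alone.
- cube_mid (a point): Centre of the loose clear glass cube, 50 mm, on the cork on the robot's side of the rack. To be left alone.
- case_mid (a point): Centre of the closed wooden glasses case, 60 x 155 x 39 mm, loose, on the cork on the far side of the rack. To be left alone.
- queen_mid (a point): Centre of the dark wooden chess queen, 34 mm across and 75 mm high, standing loose on the cork on the far side of the rack. To be left alone.
Things that resemble listed ones, but are neither listed nor needed, are in the scene too. What is shaped like the part that bears book_mid but orange or purple is not meant.

How it is judged:
On the way, in this order (a step that is already met when the one before it is completed fails the run):
1. the ratchet release is pressed while the bookend is still near the book (value of joint release above 0.0055 m and value of joint stop below 0.09 m and contact force between the fingers and release above 0.5 N), for 0.1 s.
2. the bookend is pushed back to the end stop (value of joint stop above 0.134 m), for 0.1 s.
At the end, for the whole second after the job is handed in: The bookend rests within 6 mm of its end stop with the release sprung up (pressed less than 5 mm); the book, cube, glasses case and queen are within 15 mm of where they started, book and queen upright (value of joint stop above 0.134 m and value of joint release below 0.005 m and velocity of joint stop between -0.01 and 0.01 m/s and distance of each of book_mid, cube_mid, case_mid, queen_mid from where it was at the start of the episode below 0.015 m and angle between each of queen_mid, book_mid's own z axis and vertical below 0.2 rad); the robot touches nothing.
It fails at once if the book, the cube, the glasses case or the queen is lifted, carried or pushed away (20 mm) (distance of any of book_mid, cube_mid, case_mid, queen_mid from where it was at the start of the episode above 0.02 m).
It fails at once if the queen or the book is tipped over (angle between any of queen_mid, book_mid's own z axis and vertical above 0.5 rad).
It also fails if it takes over 35 s, if anything falls off the work surface, if the arm or the gripper's body presses on something with over 40 N, if the wrist force passes 120 N, or if a joint passes its speed limit or range.

## Working session

There is one attempt and no reset: what is moved stays moved. The work goes in short steps, Python scripts to look and compute and a tool call to move; the robot and the scene stay as the last step left them, time stands still between calls to the robot, and variables do not carry over. Pictures are saved under pics/ and viewed, and the job is handed in when it is done.

Besides the shell and the picture viewer there is one more tool, called after "Request:" as name(argument=value, ...), one argument or row to a line, values as JSON. play_rows: Moves the arm, as the interface text tells. Its arguments: {"type":"object","properties":{"deltas":{"type":"array"},"grip_force":{"type":"number"}},"required":["deltas"]}

```bash
mkdir -p pics; cat > h.py <<'E'
from station import r
import numpy as np, cv2
def grab(n):
    d=r.get_image(n); return d
def f(d): return 240/np.tan(np.radians(d['vfov'])/2)
def pts(d):
    z=d['range_z']; v,u=np.mgrid[0:480,0:640]; F=f(d)
    c=np.stack([(u-d['cx'])/F*z,(v-d['cy'])/F*z,z],-1)
    return (c-d['t'])@d['R']  # R^T (c-t)
E
python3 - <<'E'
from h import *
s=r.read_state(); print({k:np.round(v,4) for k,v in s.items()})
for n in ['scene','side']:
    d=grab(n); cv2.imwrite(f'pics/{n}0.png',d['image']); print(n,d['vfov'],d['cx'],d['cy'],d['R'],d['t'],(d['range_z']>0).mean(), [k for k in d])
E
```

```text
{'clock': np.float64(0.0), 'q': array([-0.1278,  0.0487,  0.0976,  1.622 , -0.    ,  1.443 ]), 'joint_velocities': array([-0.    ,  0.0008, -0.0009,  0.0003, -0.0005, -0.0008]), 'joint_torque': array([ 3.00000e-04, -3.38780e+01,  3.20017e+01,  2.04000e-02,
       -2.00000e-04,  0.00000e+00]), 'position': array([5.244e-01, 1.000e-04, 2.301e-01]), 'eef_rot': array([ 7.071e-01,  7.071e-01, -7.000e-04, -9.000e-04]), 'wrist_force': array([ 0.6099, -0.2624,  0.1267]), 'torque': array([ 0.0237,  0.0337, -0.    ]), 'width': np.float64(0.0854)}
scene 56.12362880659824 324.19635096608914 243.30477763603102 [[-7.51244876e-01  6.60023353e-01 -5.56549776e-04]
 [ 5.41020796e-01  6.15311597e-01 -5.73313297e-01]
 [-3.78057713e-01 -4.30999782e-01 -8.19336044e-01]] [ 0.49249524 -0.21183418  0.96192301] 0.995810546875 ['image', 'range_z', 'vfov', 'cx', 'cy', 'R', 't']
side 56.52041887859173 322.6435370719242 242.3414288436592 [[-0.89408221 -0.44747963  0.01946753]
 [-0.2684395   0.50054669 -0.82303903]
 [ 0.3585488  -0.74109041 -0.5676511 ]] [0.48912575 0.27233497 0.58379615] 0.9960026041666666 ['image', 'range_z', 'vfov', 'cx', 'cy', 'R', 't']
```

View pics/scene0.png

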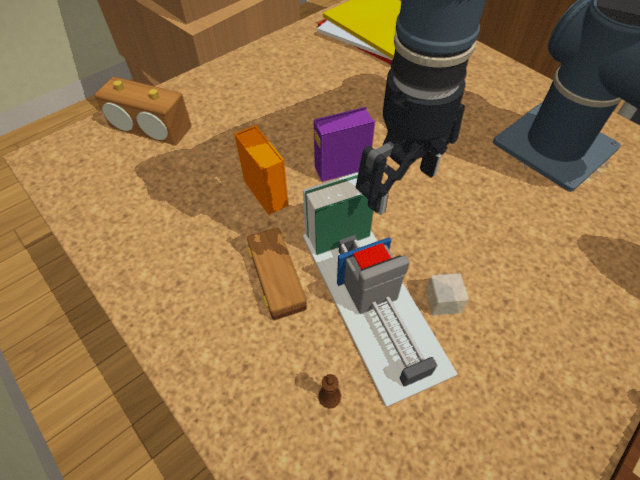

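View pics/side0.png

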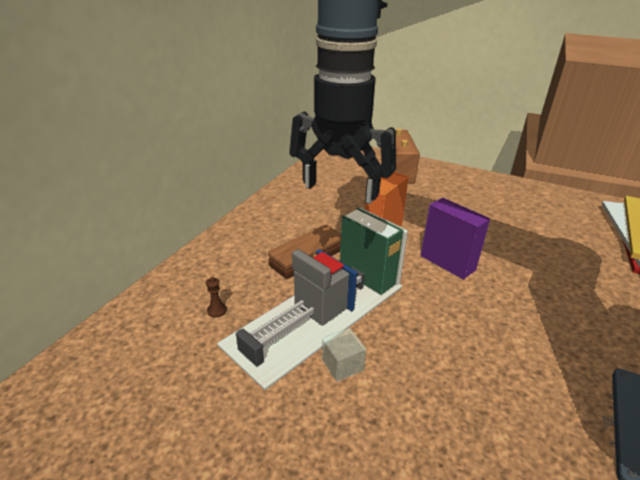

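The scene view shows the red pad at about (373,257), the end stop at (418,372), the cube at (447,294) and the queen at (330,392). In the side view the pad is at about (328,262). Next I'll measure the pad and the rack axis.

```bash
python3 - <<'E'
from h import *
for n in ['scene','side']:
    d=grab(n); P=pts(d); im=d['image'].astype(int); b,g,rr=im[...,0],im[...,1],im[...,2]
    red=((rr>120)&(g<60)&(b<60)).astype(np.uint8)
    k,l,st,c=cv2.connectedComponentsWithStats(red)
    for i in range(1,k):
        if st[i,4]>60:
            q=P[l==i]; print(n,'red',st[i],np.median(q,0).round(4))
            top=q[abs(q[:,2]-np.median(q[:,2]))<.005]
            (cx,cy),wh,a=cv2.minAreaRect((top[:,:2]*1000).astype(np.float32)); print('  rect',cx,cy,wh,a,top[:,2].mean())
    # base plate: z 4..13mm, bright grey
    m=(abs(P[...,2]-.008)<.006)&(b>130)&(abs(rr-b)<40)
    m=cv2.morphologyEx(m.astype(np.uint8),cv2.MORPH_OPEN,np.ones((3,3)))
    k,l,st,c=cv2.connectedComponentsWithStats(m)
    q=[]
    for i in range(1,k):
        if st[i,4]>150:
            p=P[l==i]; md=np.median(p,0); print('  plate comp',st[i],md.round(3))
            if np.hypot(*(md[:2]-[.5,0]))<.3: q.append(p)
    q=np.vstack(q); print('  plate',cv2.minAreaRect((q[:,:2]*1000).astype(np.float32)), cv2.boxPoints(cv2.minAreaRect((q[:,:2]*1000).astype(np.float32))))
    # thumb wall top
    m=(abs(P[...,2]-.128)<.004)&(abs(rr-b)<25)&(rr>60)
    q=P[m]; q=q[np.hypot(q[:,0]-.5,q[:,1])<.3]
    print('  walltop',len(q), np.median(q,0) if len(q) else '')
    if len(q)>5: print(cv2.minAreaRect((q[:,:2]*1000).astype(np.float32)))
    # end stop dark, z ~ .048
    m=(abs(P[...,2]-.048)<.004)&(rr<110)&(abs(rr-b)<25)
    q=P[m]; q=q[np.hypot(q[:,0]-.5,q[:,1])<.35]; print('  endstop',len(q),np.median(q,0).round(4))
E
```

```text
scene red [237 141  37  71 493] [ 0.57   -0.2818  0.07  ]
  rect 569.002685546875 -298.2361755371094 (101.4035873413086, 8.475791931152344) 85.52943420410156 0.07053129864224637
scene red [354 244  37  25 550] [ 0.5513 -0.0116  0.1054]
  rect 550.0913696289062 -11.716421127319336 (31.173603057861328, 49.37677764892578) 72.334716796875 0.1054296966914269
  plate comp [ 305  237  152  169 6261] [0.594 0.079 0.007]
  plate ((556.3064575195312, 10.361465454101562), (322.6981201171875, 121.637939453125), 71.6882095336914) [[ 447.8734   -123.708435]
 [ 563.3517   -161.9256  ]
 [ 664.7395    144.43137 ]
 [ 549.2612    182.64853 ]]
  walltop 1557 [ 0.53621701 -0.1213692   0.12747952]
((496.5498352050781, -134.45950317382812), (363.79437255859375, 132.61688232421875), 56.97054672241211)
  endstop 797 [0.583  0.0315 0.0473]
side red [314 253  29  20 260] [ 0.544  -0.0128  0.107 ]
  rect 546.4520263671875 -13.743658065795898 (26.914331436157227, 50.65738296508789) 63.450889587402344 0.10691010601413457
  plate comp [ 218  284  183  104 4116] [0.545 0.091 0.009]
  plate comp [244 297  50  36 465] [0.623 0.054 0.009]
  plate ((557.392333984375, 7.332733154296875), (329.3700866699219, 126.54777526855469), 71.58470153808594) [[ 445.33417 -128.9307 ]
 [ 565.4017  -168.90744]
 [ 669.4505   143.59616]
 [ 549.383    183.5729 ]]
  walltop 938 [ 0.52069545 -0.1139512   0.12893835]
((489.52142333984375, -132.5032196044922), (369.0582580566406, 141.69122314453125), 54.79998016357422)
  endstop 887 [0.5313 0.0155 0.0483]
```

```bash
python3 - <<'E'
from h import *
ry=np.array([.3155,.949]); rx=np.array([.949,-.3155]); c0=np.array([.550,-.012])
for n in ['scene','side']:
    d=grab(n); P=pts(d)
    L=np.stack([(P[...,:2]-c0)@rx,(P[...,:2]-c0)@ry,P[...,2]],-1)*1000
    near=(abs(L[...,0])<50)&(L[...,1]>10)&(L[...,1]<60)
    m=near&(abs(L[...,2]-128)<3); q=L[m]
    print(n,'walltop',len(q),np.percentile(q,[2,50,98],axis=0).round(1).tolist(), cv2.minAreaRect(q[:,:2].astype(np.float32)))
    im=d['image'].astype(int); red=(im[...,2]>90)&(im[...,1]<50)&(im[...,0]<50)&(abs(L[...,0])<40)&(abs(L[...,1])<40)&(L[...,2]>95)
    q=L[red]; print('pad',len(q),np.percentile(q,[2,50,98],axis=0).round(1).tolist())
    w=(abs(L[...,0])<30)&(L[...,2]>110)&(L[...,2]<123)&(L[...,1]>5)&(L[...,1]<60); q=L[w]
    print('wallside',len(q),np.percentile(q,[5,50,95],axis=0).round(1).tolist())
E
```

```text
scene walltop 453 [[-35.1, 29.2, 125.3], [1.3, 36.7, 127.0], [35.6, 43.2, 128.7]] ((0.151092529296875, 36.00251388549805), (15.537569046020508, 74.8313980102539), 89.94666290283203)
pad 543 [[-22.6, -14.1, 103.2], [1.3, 0.5, 105.4], [23.8, 14.8, 107.2]]
wallside 203 [[-26.2, 24.9, 110.6], [-0.2, 43.2, 118.2], [27.5, 44.1, 122.5]]
side walltop 323 [[-38.1, 29.3, 125.2], [-5.5, 38.5, 128.4], [33.0, 44.0, 130.2]] ((-1.0431556701660156, 36.50883865356445), (75.32303619384766, 15.993751525878906), 0.7222645878791809)
pad 239 [[-26.0, -12.5, 104.1], [-6.2, -2.1, 107.1], [20.8, 11.3, 108.7]]
wallside 175 [[-26.9, 42.5, 110.8], [-1.6, 43.6, 116.5], [26.6, 44.7, 122.5]]
```

Request:
play_rows(
  deltas=[0,0.01,0.0,0.1,0,0,0.02,0.02,0.2,0,-0.001,0.0285,0.04,0.3,0,-0.0016,0.0285,0.06,0.321,0,-0.0016,0.0285,0.08,0.321,0,-0.0016,0.0285,0.08,0.321,0,-0.0016,0.0285,0.08,0.321,0,-0.0016,0.0285,0.08,0.321,0,-0.0016,0.0285,0.08,0.321,0,-0.0016,0.0285,0.08,0.321,0],
  grip_force=40,
)

```text
clock: 1.13
position: [0.5546, -0.0017, 0.1534]
eef_rot: [0.811, 0.585, 0.001, 0.001]
wrist_force: [0.2, 0.3, -0.5]
width: -0.0001
```

```bash
python3 - <<'E'
from h import *
from scipy.spatial.transform import Rotation as Ro
s=r.read_state(); print(s['position'],s['width']); print(Ro.from_quat(s['eef_rot']).as_matrix().round(3))
a=[]
for n in ['scene','side']:
    d=grab(n); im=d['image']
    # project: TCP
    X=d['R']@s['position']+d['t']; u=(X[:2]/X[2]*f(d)+[d['cx'],d['cy']]); print(n,u)
    u=u.astype(int); c=im[max(0,u[1]-60):u[1]+60,u[0]-60:u[0]+60].copy(); cv2.circle(c,(60,min(60,u[1])),1,(0,255,255),-1)
    a.append(cv2.resize(c,(390,390),interpolation=cv2.INTER_CUBIC))
cv2.imwrite('pics/c1.png',np.hstack(a))
E
```

```text
[ 0.5546355  -0.00173716  0.15340023] -5.323442528711134e-05
[[ 0.315  0.949  0.004]
 [ 0.949 -0.315 -0.   ]
 [ 0.001  0.003 -1.   ]]
scene [377.73261825 242.74489316]
side [320.72129195 239.98691454]
```

View pics/c1.png

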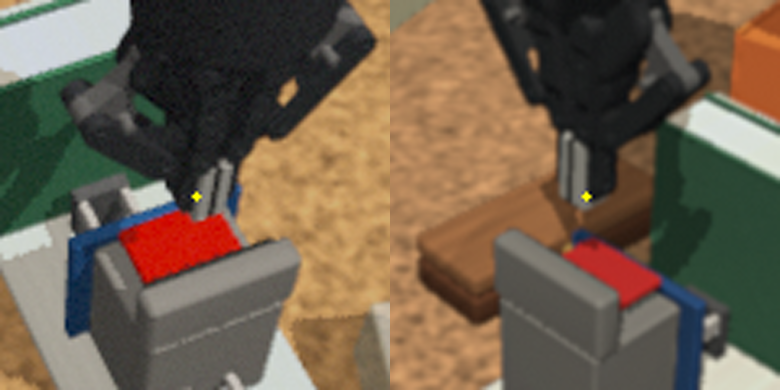

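The shut fingertips hang above the pad with the tool x axis along the rack's +y. Now I'll descend and press.

Request:
play_rows(
  deltas=[0,0,0.015,0,0,0,0,0.03,0,0,0,0,0.04,0,0,0,0,0.044,0,0,0,0,0.048,0,0,0,0,0.052,0,0,0,0,0.052,0,0,0,0,0.052,0,0],
)

```text
clock: 1.9
position: [0.5533, -0.0016, 0.1003]
eef_rot: [0.811, 0.585, 0.0, 0.0]
wrist_force: [-3.9, -0.3, 4.8]
width: -0.0002
```

Request:
play_rows(
  deltas=[0,0,0.0015,0,0,0,0,0.0015,0,0,0.002,0,0.0015,0,0,0.004,0,0.0015,0,0,0.006,0,0.0015,0,0,0.009,0,0.0015,0,0,0.012,0,0.0015,0,0,0.016,0,0.0015,0,0,0.02,0,0.0015,0,0,0.025,0,0.0015,0,0,0.03,0,0.0015,0,0,0.03,0,0.0015,0,0],
)

```text
clock: 2.9
position: [0.5637, 0.0272, 0.099]
eef_rot: [0.811, 0.585, 0.001, 0.001]
wrist_force: [-2.7, 0.6, 5.8]
width: 0.0001
```

```bash
python3 - <<'E'
from h import *
a=[]
for n in ['scene','side']:
    d=grab(n); s=r.read_state(); X=d['R']@s['position']+d['t']; u=(X[:2]/X[2]*f(d)+[d['cx'],d['cy']]).astype(int)
    a.append(cv2.resize(d['image'][u[1]-60:u[1]+60,u[0]-60:u[0]+60],(390,390),interpolation=cv2.INTER_CUBIC))
print(s['position'],s['wrist_force'])
cv2.imwrite('pics/c2.png',np.hstack(a))
E
```

```text
[0.56368441 0.02719701 0.0990549 ] [-2.58729886  0.32726907  4.49506732]
```

View pics/c2.png

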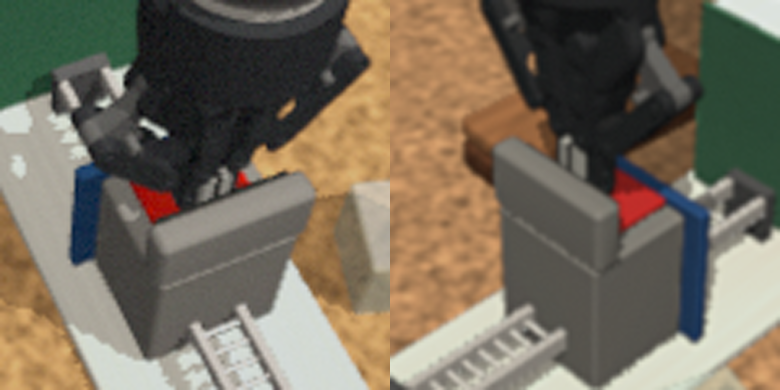

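The bookend follows the fingertips with the pad held down. I'll continue the push.

Request:
play_rows(
  deltas=[0.005,0,0.0003,0,0,0.011,0,0.0003,0,0,0.018,0,0.0003,0,0,0.025,0,0.0003,0,0,0.032,0,0.0003,0,0,0.039,0,0.0003,0,0,0.046,0,0.0003,0,0,0.053,0,0.0003,0,0,0.06,0,0.0003,0,0,0.066,0,0.0003,0,0,0.07,0,0.0003,0,0,0.07,0,0.0003,0,0],
)

```text
clock: 4.0
position: [0.586, 0.0939, 0.0988]
eef_rot: [0.811, 0.585, 0.001, 0.001]
wrist_force: [-1.4, 0.8, 6.3]
width: -0.0001
```

```bash
cat > v.py <<'E'
import sys
from h import *
ry=np.array([.3155,.949]); rx=np.array([.949,-.3155]); c0=np.array([.550,-.012])
a=[]
for n in ['scene','side']:
    d=grab(n); s=r.read_state(); P=pts(d)
    L=np.stack([(P[...,:2]-c0)@rx,(P[...,:2]-c0)@ry,P[...,2]],-1)*1000
    q=L[(abs(L[...,0])<36)&(L[...,1]>20)&(L[...,1]<190)&(abs(L[...,2]-128)<2.5)]
    # end stop top
    e=L[(abs(L[...,0])<30)&(L[...,1]>120)&(L[...,1]<200)&(abs(L[...,2]-48)<2.5)]
    print(n,'walltop y',np.percentile(q[:,1],[2,50,98]).round(1),'endstop top',np.percentile(e[:,1],[2,50,98]).round(1) if len(e) else '')
    c=c0+ry*.10; X=d['R']@np.array([c[0],c[1],.08])+d['t']; u=(X[:2]/X[2]*f(d)+[d['cx'],d['cy']]).astype(int)
    a.append(cv2.resize(d['image'][u[1]-75:u[1]+75,u[0]-75:u[0]+75],(390,390),interpolation=cv2.INTER_CUBIC))
print(s['clock'],s['position'],s['wrist_force'],(s['position'][:2]-c0)@ry)
cv2.imwrite(sys.argv[1],np.hstack(a))
E
python3 v.py pics/c3.png
```

```text
scene walltop y [123.9 135.9 142.9] endstop top [142.4 162.7 170.7]
side walltop y [115.1 137.  143.9] endstop top [142.3 162.9 171.1]
4.1 [0.58601111 0.09393746 0.09892131] [-2.90695211  0.52893434  5.10214094] 0.11189615123433438
```

View pics/c3.png

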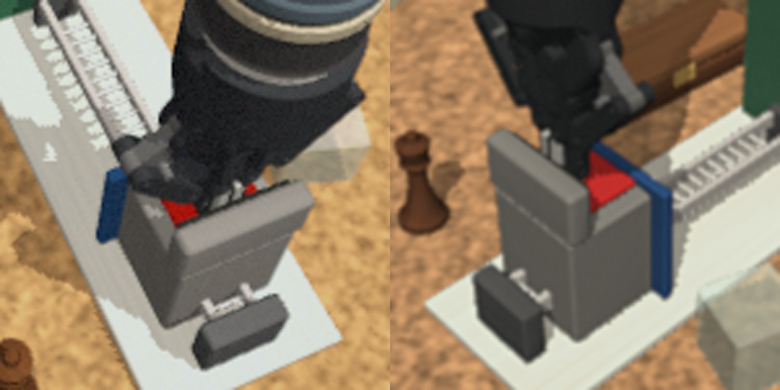

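The bookend is about 1 cm short of the end stop. I'll take the last part slowly.

Request:
play_rows(
  deltas=[0.002,0,0.0003,0,0,0.004,0,0.0003,0,0,0.006,0,0.0003,0,0,0.008,0,0.0003,0,0,0.009,0,0.0003,0,0,0.01,0,0.0003,0,0,0.01,0,0.0003,0,0],
)

```text
clock: 4.68
position: [0.5889, 0.1026, 0.0986]
eef_rot: [0.811, 0.585, 0.001, 0.001]
wrist_force: [-2.7, 0.1, 5.1]
width: -0.0
```

```bash
python3 v.py pics/c4.png
```

```text
scene walltop y [133.1 145.3 152. ] endstop top [151.5 162.6 170.3]
side walltop y [126.5 145.8 153.1] endstop top [151.4 163.1 171.5]
4.7833 [0.58889711 0.10263854 0.09856455] [-4.00490962 -0.5182424   5.72454137] 0.12106401666527361
```

View pics/c4.png

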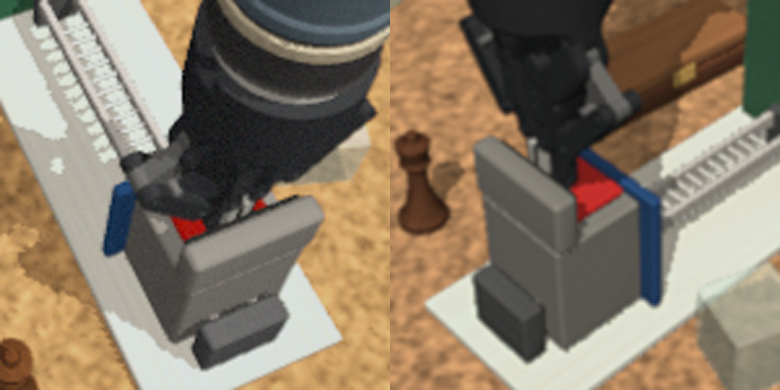

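Request:
play_rows(
  deltas=[0.001,0,0.0003,0,0,0.002,0,0.0003,0,0,0.003,0,0.0003,0,0,0.004,0,0.0003,0,0,0.005,0,0.0003,0,0,0.006,0,0.0003,0,0,0.006,0,0.0003,0,0],
)

```text
clock: 5.37
position: [0.5913, 0.1073, 0.0985]
eef_rot: [0.811, 0.585, 0.0, 0.002]
wrist_force: [-2.0, -3.0, 5.3]
width: 0.0002
```

```bash
python3 v.py pics/c5.png
```

```text
scene walltop y [138.5 147.7 154.5] endstop top [154.3 162.8 170.5]
side walltop y [129.3 148.4 155.8] endstop top [154.  163.1 171.2]
5.4667 [0.5913     0.10733883 0.09844561] [-1.78338056 -3.003869    5.10922203] 0.12628270325353255
```

View pics/c5.png

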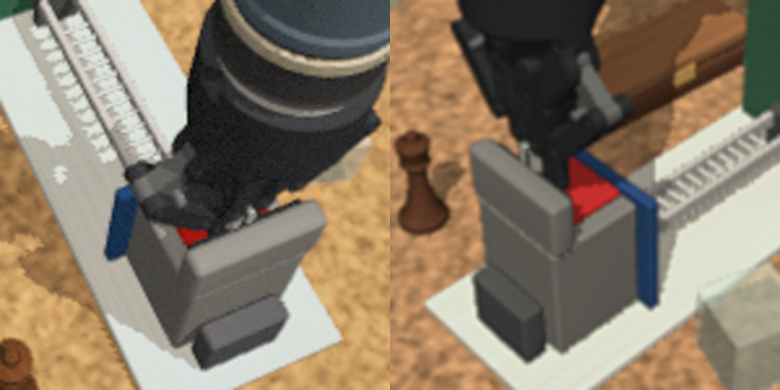

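Request:
play_rows(
  deltas=[0.001,0,0.0003,0,0,0.002,0,0.0003,0,0,0.003,0,0.0003,0,0,0.004,0,0.0003,0,0,0.005,0,0.0003,0,0,0.005,0,0.0003,0,0],
)

```text
clock: 5.97
position: [0.5917, 0.108, 0.0983]
eef_rot: [0.812, 0.584, -0.003, 0.004]
wrist_force: [-5.5, -12.0, 8.4]
width: -0.0003
```

```bash
python3 v.py pics/c6.png
```

```text
scene walltop y [139.3 147.6 154.4] endstop top [154.1 162.3 170.3]
side walltop y [131.7 148.7 155.9] endstop top [154.1 163.2 171.3]
6.0667 [0.59171186 0.10801357 0.09825861] [ -5.54158011 -11.04469904   7.85570447] 0.12705296921197762
```

The push is blocked at about 12 N and the wall no longer moves, so the bookend is at the end stop. I'll relax the push, then lift straight up.

Request:
play_rows(
  deltas=[-0.002,0,0.0,0,0,-0.004,0,0,0,0,-0.004,0,-0.004,0,0,-0.004,0,-0.01,0,0,-0.004,0,-0.018,0,0,-0.004,0,-0.035,0,0,-0.004,0,-0.06,0,0,-0.004,0,-0.09,0,0,-0.004,0,-0.11,0,0,-0.004,0,-0.11,0,0,-0.004,0,-0.11,0,0],
)

```text
clock: 6.98
position: [0.5917, 0.1105, 0.2087]
eef_rot: [0.811, 0.585, 0.002, 0.001]
wrist_force: [0.3, 0.2, 0.6]
width: -0.0001
```

```bash
python3 v.py pics/c7.png; python3 - <<'E'
from h import *
d=grab('scene'); cv2.imwrite('pics/s7.png',d['image']); P=pts(d); im=d['image'].astype(int)
red=(im[...,2]>110)&(im[...,1]<55)&(im[...,0]<55)&(P[...,2]>.09)&(P[...,1]>.03)&(P[...,1]<.2); q=P[red]; print('pad',len(q),np.median(q,0))
E
```

```text
scene walltop y [140.9 148.1 154.5] endstop top [154.2 162.4 170.4]
side walltop y [141.4 149.6 155.5] endstop top [153.9 163.3 171.4]
7.0833 [0.59002455 0.11001883 0.20544122] [ 0.19115104 -0.07720022 -0.3819235 ] 0.12842361414489079
pad 831 [0.58730064 0.09613453 0.10724489]
```

View pics/s7.png

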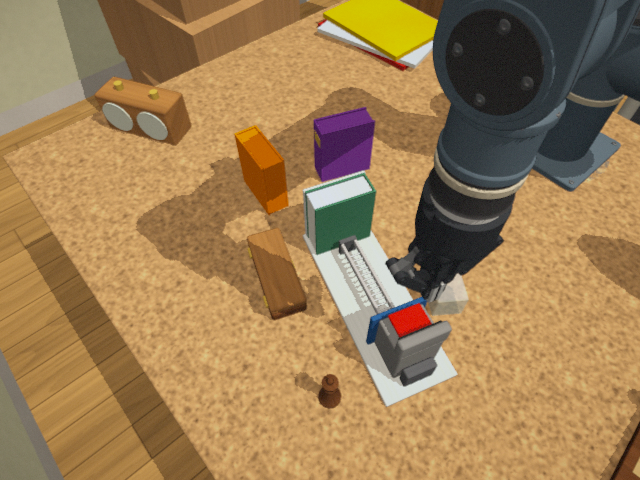

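View pics/c7.png

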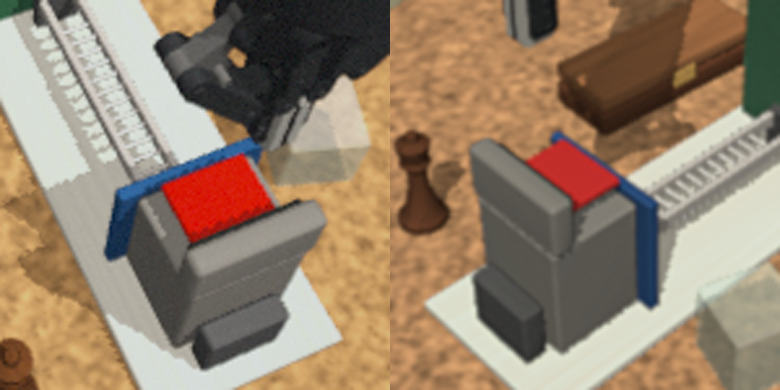

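The pictures show the bookend against the end stop, with the pad up (z about 0.107). The book, case, queen and cube are at the same pixels as at the start. I'll let the arm settle, then hand in.

Request:
play_rows(
  deltas=[0,0,-0.01,0,0,0,0,-0.02,0,0,0,0,-0.02,0,0,0,0,-0.02,0,0,0,0,-0.02,0,0,0,0,-0.02,0,0],
)

```text
clock: 7.63
position: [0.5903, 0.1094, 0.2264]
eef_rot: [0.811, 0.585, -0.0, -0.0]
wrist_force: [0.7, -0.2, -0.5]
width: 0.0001
```

```bash
python3 v.py pics/c8.png; python3 -c "
from h import *
print(r.job_done())"
```

```text
scene walltop y [141.  148.1 154.6] endstop top [154.1 162.6 170.5]
side walltop y [141.3 149.7 155.4] endstop top [154.  163.3 171. ]
7.7333 [0.59022456 0.10938534 0.22618101] [-0.24943664 -0.66320388  0.447264  ] 0.12788554125085103
the job is handed in; nothing more can be done
None
```

The bookend is back against its end stop and the release has sprung up. I handed the job in at about 7.7 s; it reports no verdict.

- **Press and push:** I pressed the red release with shut fingertips at about 5 N, to within about 1 mm of its bottomed height. Keeping it pressed, I slid the bookend about 112 mm along the bar. At the end the push rose to about 12 N and the thumb wall stopped moving.
- **Last checks:** After I lifted straight off, the back of the thumb wall was level with the end stop's face (about 154 mm for both along the rack, from my own reference point) in both cameras. The pad top measured about 107 mm, which means the release is up. The wrist force was near zero, with the fingertips 0.226 m above the cork.
- **Other objects:** The book, cube, glasses case and queen looked unmoved and upright in the scene picture. I judged this by eye and did not measure their positions.
- **Disagreement:** Before the push, the pad's colour outline and the thumb wall placed the pad centre about 3 mm apart along the rack. I aimed closer to the wall-based position, and it made no difference to the push.

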